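Butt the mould panel and hold a spring clamp open over the joint

TASK

Close up the near side of the earth-block mould: bring the loose plywood panel up against the fixed panel beside it so that the two end ribs butt flush, with no gap and the faces in line. Then squeeze open the larger of the two spring clamps on the tool box wall, take it off, and bring it down over the joint from above, with one spread jaw on each side of the butted pair of ribs. Finish while still holding it there squeezed open, gaping clear of the wood and resting on nothing, so that I can tap the panels level before it bites; leave the small clamp, hammer, spray bottle and tub as they are.

Things in the scene. Friction and masses are not known exactly. Their poses are not given: they have to be found in the camera images.
- mould: Fixed wooden mould: base board 12 thick (x -80..135, y -175..225), walls 100 high on it (tops 112 above bench). Origin on the bench under the butting end of the fixed near panel, mid face board. +y runs along the near side towards the loose panel, -x outwards. Fixed panel: face board y -150..0, x -6..6; upright end ribs 10 thick stick out to x -51, one at y -10..0. Far wall x 104..116.
- fixed_end (a point): Middle of the butting end face (the rib's outer face) of the fixed panel, half-way up and half-way along the rib: mould (-28.5, 0, 62). Axes as the mould.
- joint_top (a point): Point on the top edge of the fixed panel's end rib, at its butting face, half-way along the rib's 45 mm: mould (-28.5, 0, 112). Once butted it is the top middle of the 20 thick pair of ribs. Axes as the mould.
- panel: Loose near panel standing on the base board: face board 150 long, 12 thick, 100 high, a rib 10 thick sticking out 45 at each end; mirror image of the fixed one, about 0.35 kg. Starts with a 15-45 gap, up to 10 out of line, slightly askew. Origin: underside, mid face board, at the butting end; +y away from the fixed panel, -x the ribs' side. Butted, its x, y and yaw are the mould's.
- panel_end (a point): Middle of the loose panel's butting end face, half-way up and half-way along the rib: panel (-28.5, 0, 50). Axes as the panel. Butted, it meets point fixed_end.
- panel_centre (a point): Centre of the loose panel's face board: panel (0, 75, 50); 50 below the top edge of the board, which is 12 thick (along x) and can be pinched from above. Axes as the panel.
- toolbox: Fixed open wooden tool box 300 (x) x 180 (y) x 100 high, walls 12 thick; origin under its centre on the bench. Both clamps grip its +y long wall (mid wall at y = 84) from above, side by side.
- clamp: Larger steel spring clamp, 0.12 kg, 100 tall, 22 wide along x, jaws down, handles up, astride the tool box wall, pin 30 above the wall's top. Origin on the pivot pin, which runs along x; the two levers spread along y; z up. Like a clothes peg: squeezing the handles together along y spreads the jaws. Squeezed by fingers it may sink about 10 before it comes free.
- clamp_centre (a point): Middle of the larger clamp's pivot pin, about its centre. Axes as the clamp. Each handle ends in a round vinyl bar 10 across, 22 long along x. On the wall the bars are 48 above the pin and 52 over their outsides; squeezed to the stop, 52 above and 21 over. It takes 9 N a handle at first, 15 N at the stop.
- clamp_tip_a (a point): Middle of the inner (gripping) face of the larger clamp's +y jaw pad (22 x 14 high). Squeezed to the stop the pads are 40 apart, their middles 42 and lowest corners 50 below the pin; a 20 thick board fits between the levers up to 9 below the pin.
- clamp_tip_b (a point): The same on the larger clamp's -y jaw pad.
- clamp_jaw_a (a joint): The larger clamp's +y lever (handle, jaw and pad): angle in rad from shut (0) to the stop (0.42), growing as the handles are squeezed; both levers turn alike. About 0.11 on the tool box wall, where the pads are 12 apart; at 0.42 they are 40 apart.
- clamp_jaw_b (a joint): The larger clamp's -y lever, same values.
- small_clamp: Small spring clamp of the same make, about 62 tall and 14 wide, on the same wall, about 120 from the larger one: to be left. Origin on its pivot pin.
- hammer: Club hammer lying on the bench, 260 long, head 95 x 42 x 42: to be left. Origin on the bench under its handle's middle.
- sprayer: White pump spray bottle with black head, 88 across, 217 tall: to be left. Origin under its centre.
- tub: White lidded plastic tub, 105 across, 95 tall: to be left. Origin under its centre.
There are look-alikes about, which are no part of the job. What is shaped like the clamp but blue or yellow is not meant.

How it is judged:
By the outcome, as a careful person would: the job done as asked, in the order asked, and still so for the second after the job is handed in, while the arm keeps its last pose, push and grip.
It also fails if it takes over 58 s, if anything falls off the work surface, if the arm or the gripper's body presses on something with over 40 N, if the wrist force passes 120 N, or if a joint passes its speed limit or range.

ROBOT

A 6-joint arm with a two-finger parallel gripper is mounted at the origin on the work surface. World frame = base frame: x ahead of the robot, y to its left, z up, the work surface at z = 0. Lengths are in mm, angles in rad, forces in N, time in s.
With the tool pointing down it reaches from about 300 to 775 mm from the base axis. Payload 14.6 kg.
Tool frame: the origin (TCP) lies at the very end of the fingers, on their centre line; the grasp point (between the pads) lies 19 mm behind it (grip_point_offset is the distance from the TCP to the grasp point, in mm); z points along the fingers, y is the line along which they close (so a half turn about z gives the same grasp; the last joint's range is limited). The gripper opens to 94 mm and grips with 3 to 60 N. Pads are 16 mm wide; open, the fingers measure 119 mm over their backs; the gripper's body (75 mm by 177 mm) begins 78 mm behind the grasp point.
Start: joints at [-1.232, 0.3, 1.521, -0, 1.321, -0.067], TCP at [217.107, -505.325, 205.446] pointing down, gripper open.
Joint ranges: [-3.03, 3.03], [-0.79, 2.21], [0.23, 2.52], [-1.04, 4.18], [0, 3.07], [-2.55, 2.55]. Speed limits (rad/s): [2.22, 2.22, 2.57, 3.14, 3.14, 3.14].

INTERFACE

Orientations are given as [roll, pitch, yaw] about the fixed x, y, z axes, in that order (R = Rz(yaw) Ry(pitch) Rx(roll)).
In Python, from cell import read_state, camera, camera_info, sign_off, grip_point_offset gives the robot as it stands.
- The arm moves only by the shell command python3 -m handwheel 'ROWS' [FORCE]. ROWS is text: rows parted by semicolons, each of 5 numbers parted by spaces: the shift along the world's x, y, z in units of 40 mm (1.0 is 40 mm), then the turn about the world's z in units of 5 degrees (1.0 is 5 degrees), then the closure, from 0 (fully open) to 1 (shut). In form: dx dy dz yaw gripper; .... A call has 1 to 12 rows; each row shifts and turns the commanded pose from where the row before left it; what a row does not reach is not made up. A row lasts 1/12 s, in which the tool goes at most 41.7 mm and 7.16 degrees, less where a joint would pass 70% of its speed; a pose out of reach is approached as far as the arm can. A call is refused whole if a number of a shift passes 1 or a number of a turn 1, either way. A call with a gripper value outside its range is refused whole. The fingers move at their own pace and stop on an object; FORCE is the grip in N (left out, the last holds). Time passes only in rows, so rows that do not move let the fingers close. It gives the time, the measured TCP pose, the force, the opening and the grip force at its end, in the units of the state.
- read_state(): the state, without advancing time (a new reading comes with each control period).
- camera(name): name is "side" or "top" or "wrist"; returns (picture, depth): 400x640x3 uint8, red, green, blue; 400x640 float32, mm along the optical axis (not along the pixel's ray), 0 where there is no reading.
- camera_info(name): a dict with "intrinsics" (3x3 intrinsics, pixels), "world_from_camera" (4x4, takes a point from camera to world coordinates). Camera axes: x right, y down, z forward; pixel columns grow to the right and rows downward; lengths in mm; the calibration is good to about 2 mm. A picture is of the moment at which its call begins: read the wrist's pose just before it. camera_info takes no time and is no camera call; for the wrist camera it gives the pose at the moment of the call.
- sign_off(): hands the job in; it is judged then, once.
The state is a dict: "clock": time; "joints": joint angles; "qd": joint speeds; "effort": joint torques, N m; "eef_pos": TCP position; "eef_rot": TCP orientation; "wrist_force": force on the tool from outside, world axes, zero at the start; "moment": the same for the moment, N m; "finger_gap": finger opening in mm; "finger_force": force on a finger pad.
Only numpy, scipy, OpenCV 4.12 (cv2) and the standard library are available. Lean on these libraries where they do the work, as an engineer would, in place of code of your own. Each camera call takes 0.05 s, during which the arm holds its last target. There are 200 camera calls.

## Working session

There is one attempt and no reset: what is moved stays moved. The work goes in short steps, Python scripts to look and compute and a shell command to move; the robot and the scene stay as the last step left them, time stands still between calls to the robot, and variables do not carry over. Pictures are saved under pics/ and viewed, at most 10 in all, crops included, and the job is handed in when it is done.

```bash
mkdir -p pics; ls; cat > h.py <<'E'
import numpy as np,cv2
from cell import *
def grab(n):
    i=camera_info(n); p,d=camera(n); return p,d,np.array(i["intrinsics"]),np.array(i["world_from_camera"])
def cloud(d,K,T):
    v,u=np.mgrid[0:d.shape[0],0:d.shape[1]]
    P=np.stack([(u-K[0,2])/K[0,0]*d,(v-K[1,2])/K[1,1]*d,d],-1)
    return P@T[:3,:3].T+T[:3,3]
def save(n,p,s=1.0):
    cv2.imwrite("pics/"+n,cv2.resize(cv2.cvtColor(p,cv2.COLOR_RGB2BGR),None,fx=s,fy=s,interpolation=cv2.INTER_CUBIC))
E
python3 - <<'E'
from h import *
s=read_state();print(s)
a=grab("top");b=grab("side")
np.savez("v0.npz",tp=a[0],td=a[1],tK=a[2],tT=a[3],sp=b[0],sd=b[1],sK=b[2],sT=b[3])
save("top0.png",a[0],1.25)
save("side0.png",b[0],1.25)
print(a[2],a[3],b[3])
E
```

```text
pics
{'clock': 0.0, 'joints': array([-1.23160635e+00,  3.00446594e-01,  1.52159571e+00,  5.13069572e-06,
        1.32068636e+00, -6.66391591e-02]), 'qd': array([-0.00212179, -0.00014466, -0.00076155, -0.00134814, -0.00042157,
       -0.00037006]), 'effort': array([-9.12296559e-05, -5.31805158e+01, -3.52738166e+01,  7.08310073e-02,
        2.43772828e-02, -9.96318317e-05]), 'eef_pos': array([ 217.01971585, -505.08498681,  204.89358079]), 'eef_rot': array([-3.14045949e+00, -8.06054076e-05,  4.05827822e-01]), 'wrist_force': array([-0.88334423, -1.24378027,  0.02229837]), 'moment': array([ 0.00055519, -0.02392232,  0.06231148]), 'finger_force': 0.0, 'finger_gap': 94.17884326512345}
[[372.53501983   0.         322.90982663]
 [  0.         372.53501983 194.76669029]
 [  0.           0.           1.        ]] [[-2.24874576e-02 -9.76230839e-01  2.15563594e-01  3.25670671e+02]
 [-9.99744483e-01  2.24541972e-02 -2.60355582e-03  7.20989836e+01]
 [-2.29863596e-03 -2.15567061e-01 -9.76486333e-01  9.96990064e+02]
 [ 0.00000000e+00  0.00000000e+00  0.00000000e+00  1.00000000e+00]] [[ 9.94413692e-01 -4.37490937e-02  9.60594963e-02  3.83928707e+02]
 [-1.04129560e-01 -5.55549609e-01  8.24937372e-01 -8.10777043e+02]
 [ 1.72755532e-02 -8.30331650e-01 -5.57001711e-01  7.20600919e+02]
 [ 0.00000000e+00  0.00000000e+00  0.00000000e+00  1.00000000e+00]]
```

View pics/top0.png

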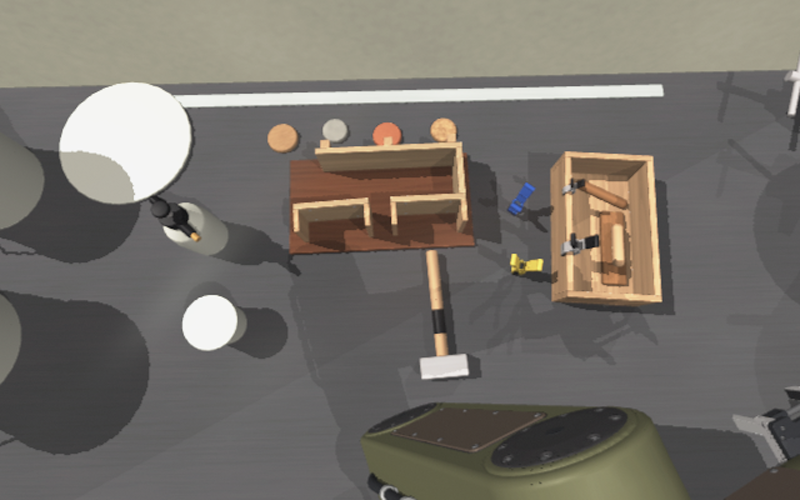

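View pics/side0.png

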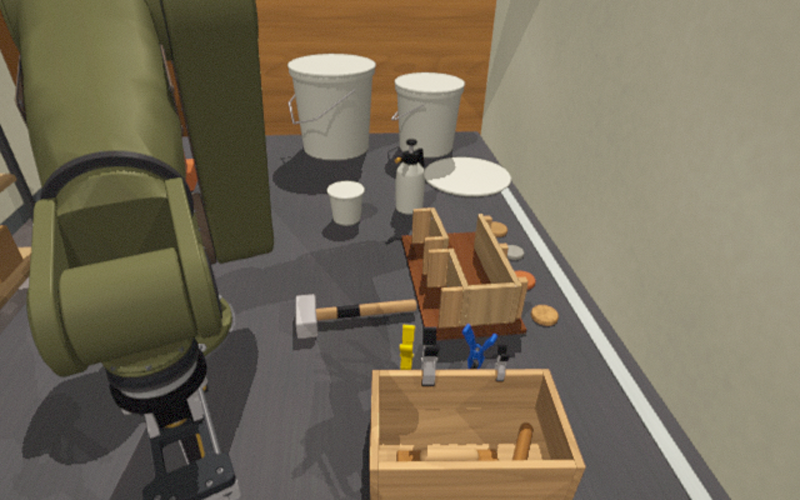

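The top view (1.25x) shows the loose panel at (330,215), the fixed panel at (430,207) and the tool box at (605,228). There are four clamp-like things:
- steel/black at (577,245) on the box wall
- a smaller steel one at (573,187) on the same wall
- blue at (521,199)
- yellow at (527,265)

In the side view the steel ones are at (430,357), which is larger, and (502,362). The first fits the description. I'll confirm it with a crop and measure.

```bash
python3 - <<'E'
from h import *
z=np.load("v0.npz")
c=cv2.resize(z["sp"][240:320,300:430],None,fx=5,fy=5,interpolation=cv2.INTER_CUBIC)
save("crop0.png",c)
P=cloud(z["td"],z["tK"],z["tT"]);v,u=np.mgrid[0:400,0:640]
Z=P[...,2]
def rects(lo,hi,u0,u1,v0,v1,amin=25):
    m=((Z>lo)&(Z<hi)&(u>=u0)&(u<u1)&(v>=v0)&(v<v1)).astype(np.uint8)
    n,l,s,_=cv2.connectedComponentsWithStats(m)
    for i in range(1,n):
        if s[i,4]<amin: continue
        q=P[l==i]; print(s[i],q[:,:2].min(0).round(),q[:,:2].max(0).round(),q.mean(0).round(1),cv2.minAreaRect(q[:,:2].astype(np.float32)))
print("mould");rects(104,120,225,385,105,205)
print("box");rects(92,108,435,535,115,250)
print("clamps");rects(112,220,435,500,115,250,5)
P=cloud(z["sd"],z["sK"],z["sT"]);Z=P[...,2]
print("side clamps");rects(106,220,320,430,240,312,8)
print("side mould");rects(104,120,320,430,150,280,20)
E
```

```text
mould
[ 252  107  122   73 1432] [562. -55.] [751. 247.] [678.5  53.2 111.1] ((655.2639770507812, 95.96839141845703), (185.76734924316406, 298.4635314941406), 1.4443144798278809)
[234 158  62  28 486] [552. 137.] [617. 289.] [597.4 214.2 110.9] ((585.0266723632812, 213.34068298339844), (58.2186393737793, 150.4445343017578), 3.241457462310791)
box
[ 449  121   80  121 1769] [ 399. -444.] [ 712. -239.] [ 547.5 -358.5   99.1] ((556.4217529296875, -338.8731689453125), (190.38906860351562, 301.2275390625), 85.44927978515625)
[450 150   9  43 226] [ 523. -273.] [ 632. -250.] [ 579.5 -259.    99.3] ((577.3143310546875, -261.7640686035156), (19.849624633789062, 108.97689056396484), 87.8709716796875)
clamps
[452 142  16  12 101] [ 619. -279.] [ 635. -250.] [ 625.7 -264.6  136.7] ((626.198486328125, -264.5212097167969), (27.52310562133789, 14.370368003845215), 83.49014282226562)
[450 186  29  16 293] [ 494. -280.] [ 520. -229.] [ 505.1 -256.3  155.6] ((506.0238037109375, -254.12478637695312), (50.18185806274414, 24.1302433013916), 85.46501922607422)
side clamps
[337 261  14  41 455] [ 494. -285.] [ 518. -234.] [ 504.6 -261.7  153.8] ((505.9602355957031, -259.630126953125), (50.50591278076172, 24.637378692626953), 89.50060272216797)
[396 275  12  25 182] [ 618. -283.] [ 634. -254.] [ 624.7 -270.1  135.1] ((625.8216552734375, -268.8036193847656), (28.770784378051758, 14.174215316772461), 83.46355438232422)
side mould
[330 166  29  28 254] [552. 131.] [617. 287.] [592.9 202.6 111.4] ((585.0758056640625, 209.18270874023438), (57.3367805480957, 154.471435546875), 3.594747304916382)
[ 343  171   80   64 1015] [563. -61.] [749. 243.] [670.5  25.1 111.6] ((654.7247314453125, 90.80474853515625), (184.69461059570312, 302.21588134765625), 1.1371779441833496)
```

View pics/crop0.png

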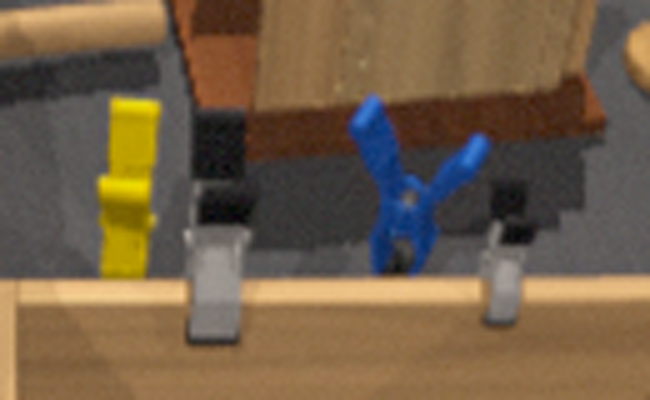

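The crop shows the larger steel clamp at crop (215,230), astride the box wall, about 25 wide and 50 across its handles at world (506,-257). The small one is at crop (505,260), about 14 wide. The blue and yellow ones stand behind the wall and aren't meant. Next I go to look over the mould joint with the wrist camera.

```bash
R=1; python3 -m handwheel '.1 .4 .6 .57 0;.383 .672 .182 .57 0;.383 .672 .182 .57 0;.383 .672 .182 .57 0;.383 .672 .182 .57 0;.383 .672 .182 .57 0;.383 .672 .182 .57 0;.383 .672 .182 .57 0;.383 .672 .182 .57 0;.383 .672 .182 .57 0;.383 .672 .182 .57 0;.383 .672 .182 .57 0'
python3 -m handwheel '.383 .672 .182 .57 0;.383 .672 .182 .57 0;.383 .672 .182 .57 0;.383 .672 .182 .57 0;.383 .672 .182 .57 0;.383 .672 .182 .57 0;.383 .672 .182 .57 0;.383 .672 .182 .57 0;.383 .672 .182 .57 0;.383 .672 .182 .57 0;.383 .672 .182 .57 0;0 0 0 .57 0'
cat > m.py <<'E'
from h import *
import sys
def mould(name,tag,sc=1.25):
    p,d,K,T=grab(name);save(tag+".png",p,sc)
    P=cloud(d,K,T);np.savez(tag+".npz",p=p,d=d,K=K,T=T)
    m=((P[...,2]>104)&(P[...,2]<120)&(P[...,0]>500)&(P[...,0]<720)&(P[...,1]>-150)&(P[...,1]<400)).astype(np.uint8)
    n,l,s,_=cv2.connectedComponentsWithStats(m)
    for i in range(1,n):
        if s[i,4]<150: continue
        q=P[l==i]; print(tag,s[i],q.min(0).round(1),q.max(0).round(1),np.median(q[:,2]).round(1),cv2.minAreaRect(q[:,:2].astype(np.float32)))
if __name__=="__main__":
    print(read_state()["eef_pos"],read_state()["eef_rot"],read_state()["joints"]);print(camera_info("wrist")["world_from_camera"])
    mould(*sys.argv[1:3])
E
python3 m.py wrist w1
```

```text
clock: 1.1
eef_pos: [390.0, -192.1, 309.8]
eef_rot: [-3.141, 0.0, 1.005]
wrist_force: [0.6, -0.4, -0.2]
finger_gap: 94.1
finger_force: 0.0
clock: 2.1
eef_pos: [559.5, 105.9, 389.3]
eef_rot: [-3.141, -0.001, 1.605]
wrist_force: [-0.3, 0.0, -0.2]
finger_gap: 93.7
finger_force: 0.0
[559.52738417 105.86326632 389.29794648] [-3.14095998e+00 -6.39948772e-04  1.60528543e+00] [1.22344438e-01 2.87267049e-01 1.12130182e+00 7.02278689e-04
 1.73359782e+00 8.79687593e-02]
[[ 9.99437584e-01  3.24384791e-02  8.50057595e-03  5.58885451e+02]
 [ 3.35328662e-02 -9.68642929e-01 -2.46183717e-01  1.77407796e+02]
 [ 2.48197430e-04  2.46330308e-01 -9.69185905e-01  5.70260460e+02]
 [ 0.00000000e+00  0.00000000e+00  0.00000000e+00  1.00000000e+00]]
w1 [ 319   52   39  104 1292] [554.3 134.9 104. ] [617.8 285.9 116.2] 113.4 ((586.2154541015625, 210.21649169921875), (56.1442985534668, 150.0397186279297), 3.193946361541748)
w1 [410  85  20 143 544] [714.2  18.1 104. ] [720.  244.3 115.9] 112.5 ((717.1210327148438, 131.21385192871094), (5.724612236022949, 226.25003051757812), 0.041920896619558334)
w1 [ 320  181   80   86 1393] [563.8 -58.  104. ] [705.6  93.  116.2] 113.5 ((634.5741577148438, 18.144187927246094), (138.50506591796875, 150.6536407470703), 1.3718146085739136)
```

View pics/w1.png

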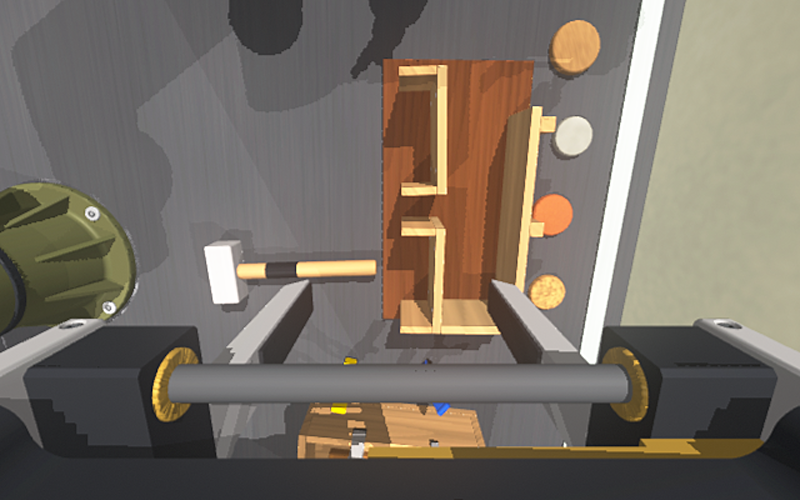

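The wrist view (1.25x) shows the loose panel at (425,130) with its butting rib at (420,190). The fixed panel's rib is at (420,228), so there is a visible gap. Now fit both.

```bash
cat > fit.py <<'E'
from h import *
import sys
def fit(tag,ysplit,show=True):
    z=np.load(tag+".npz");P=cloud(z["d"],z["K"],z["T"])
    m=(P[...,2]>105)&(P[...,2]<122)&(P[...,0]>530)&(P[...,0]<640)
    Q=P[m]; out={}
    for nm,s in (("fixed",-1),("panel",1)):
        q=Q[(Q[:,1]-ysplit)*s>0]; q=q[np.abs(q[:,1]-ysplit)<190]
        # face board: column mids over the inner stretch
        d=np.abs(q[:,1]-ysplit); x0=np.percentile(q[d>10][:,0],50)
        ys=np.sort(q[:,1]); a,b=ys[0],ys[-1]
        B=[]
        for y in np.arange(a+22,b-22,3):
            r=q[(q[:,1]>=y)&(q[:,1]<y+3)&(abs(q[:,0]-x0)<16)]
            if len(r)>5: B.append((y+1.5,(r[:,0].min()+r[:,0].max())/2,np.ptp(r[:,0])))
        B=np.array(B);k=np.polyfit(B[:,0],B[:,1],1)
        # butting face: extreme y per x column over the rib
        E=[]
        for x in np.arange(x0-46,x0-10,3):
            r=q[(q[:,0]>=x)&(q[:,0]<x+3)]
            r=r[np.abs(r[:,1]-ysplit)<np.abs(q[:,1]-ysplit).min()+16]
            if len(r)>2: E.append((x+1.5,(r[:,1]*s).min()*s,np.ptp(r[:,1])))
        E=np.array(E);e=np.polyfit(E[:,0],E[:,1],1)
        ye=np.median(E[:,1]+0); xe=np.polyval(k,ye)
        ye=np.polyval(e,xe)
        print(nm,"yaw board %.2f rib %.2f deg"%(np.degrees(-np.arctan(k[0])),np.degrees(np.arctan(e[0]))),"end origin",xe.round(1),ye.round(1),"thick",B[:,2].mean().round(1),"rib thick",np.median(E[:,2]).round(1),"len",(b-a).round(1),"z",np.median(q[:,2]).round(1))
if __name__=="__main__": fit(sys.argv[1],float(sys.argv[2]))
E
python3 fit.py w1 114
python3 - <<'E'
from h import *
z=np.load("v0.npz")
np.savez("t0.npz",p=z["tp"],d=z["td"],K=z["tK"],T=z["tT"])
E
python3 fit.py t0 114
```

```text
fixed yaw board 1.31 rib 1.07 deg end origin 613.8 92.6 thick 10.9 rib thick 8.4 len 150.8 z 113.6
panel yaw board 3.34 rib 1.81 deg end origin 612.2 136.4 thick 10.9 rib thick 9.3 len 151.0 z 113.4
fixed yaw board 1.04 rib 3.46 deg end origin 613.5 95.2 thick 11.3 rib thick 7.4 len 150.3 z 111.4
panel yaw board 3.60 rib 6.38 deg end origin 611.6 142.6 thick 10.9 rib thick 7.5 len 151.4 z 111.2
```

```bash
python3 -m handwheel '.3 .66 0 .28 0;.3 .66 0 0 0;.3 .66 0 0 0;.3 .66 0 0 0;0 0 -.9 0 0;0 0 -.9 0 0;0 0 -.9 0 0;0 0 -.9 0 0;0 0 -.9 0 0;0 0 -.9 0 0;0 0 -.9 0 0;0 0 -.9 0 0'
python3 -m handwheel '0 0 -.6 0 0;0 0 -.5 0 0;0 0 0 0 0'
python3 - <<'E'
from h import *
print(read_state()["eef_pos"],read_state()["eef_rot"])
E
```

```text
clock: 3.15
eef_pos: [605.6, 206.8, 99.9]
eef_rot: [-3.141, 0.0, 1.622]
wrist_force: [0.2, 0.3, -0.5]
finger_gap: 94.0
finger_force: 0.0
clock: 3.4
eef_pos: [603.8, 206.4, 53.0]
eef_rot: [-3.134, 0.002, 1.622]
wrist_force: [-0.3, 0.2, -1.2]
finger_gap: 94.1
finger_force: 0.0
[603.84038992 206.35366815  53.00400075] [-3.13449137e+00  1.67120699e-03  1.62233991e+00]
```

```bash
python3 -m handwheel '.1 0 0 .1 0;0 0 0 0 .5;0 0 0 0 1;0 0 0 0 1;0 0 0 0 1;0 0 0 0 1;0 0 0 0 1;0 0 0 0 1;0 0 0 0 1;0 0 0 0 1' 30
python3 m.py wrist w2; python3 fit.py w2 114
```

```text
clock: 4.23
eef_pos: [610.1, 207.6, 57.6]
eef_rot: [-3.142, 0.0, 1.633]
wrist_force: [-0.5, 0.2, 0.1]
finger_gap: 37.4
finger_force: 0.0
[610.13146514 207.64231749  57.60423413] [-3.14157409e+00  3.55103731e-06  1.63276877e+00] [2.71209567e-01 6.52225063e-01 1.36497170e+00 4.24953634e-07
 1.12441479e+00 2.09236941e-01]
[[ 9.98135152e-01  5.89399550e-02  1.58839623e-02  6.07411854e+02]
 [ 6.10370227e-02 -9.67228252e-01 -2.46462960e-01  2.79219537e+02]
 [ 8.36901292e-04  2.46972854e-01 -9.69022037e-01  2.38528838e+02]
 [ 0.00000000e+00  0.00000000e+00  0.00000000e+00  1.00000000e+00]]
w2 [ 192  110  135  181 7291] [553.  200.6 107. ] [614.8 286.3 115.8] 113.6 ((584.005126953125, 242.13427734375), (57.05878448486328, 85.24295806884766), 3.582146406173706)
w2 [ 515  213   45   78 1974] [713.2 202.1 104. ] [720.  245.2 115.3] 111.6 ((716.8910522460938, 223.68630981445312), (6.676441192626953, 43.086917877197266), 0.9776204824447632)
w2 [253 251  32  40 518] [580.3 199.1 104. ] [593.6 216.8 120. ] 112.3 ((590.5033569335938, 210.31214904785156), (9.711382865905762, 21.064661026000977), 39.0
[... 801 characters left out ...]
ntile(q[d>10][:,0],50)
                                ~~~~~~~~~~~~~^^^^^^^^^^^^^^^^^
    return _quantile_unchecked(
        a, q, axis, out, overwrite_input, method, keepdims, weights)
    return _ureduce(a,
                    func=_quantile_ureduce_func,
    ...<5 lines>...
                    overwrite_input=overwrite_input,
                    method=method)
    r = func(a, **kwargs)
    result = _quantile(arr,
                       quantiles=q,
    ...<2 lines>...
                       out=out,
                       weights=wgt)
    slices_having_nans = np.isnan(arr[-1, ...])
                                  ~~~^^^^^^^^^
IndexError: index -1 is out of bounds for axis 0 with size 0
```

```bash
python3 -m handwheel '-.04 0 0 0 1;0 0 0 0 1;0 0 0 0 1;0 0 0 0 1;0 0 0 0 1;0 0 0 0 1' 30
python3 - <<'E'
from h import *
s=read_state();print(s["eef_pos"],s["eef_rot"])
p,d,K,T=grab("wrist");P=cloud(d,K,T)
m=(P[...,2]>109)&(P[...,2]<118)&(abs(P[...,0]-608)<14)
q=P[m]
for lo,hi in((160,186),(225,268)):
    r=q[(q[:,1]>lo)&(q[:,1]<hi)];B=[]
    for y in np.arange(lo,hi,2):
        t=r[(r[:,1]>=y)&(r[:,1]<y+2)]
        if len(t)>6:B.append((y+1,(t[:,0].min()+t[:,0].max())/2,np.ptp(t[:,0])))
    B=np.array(B);print(B.mean(0).round(1),B[[0,-1]].round(1))
E
```

```text
clock: 4.78
eef_pos: [608.4, 207.6, 57.6]
eef_rot: [-3.141, 0.0, 1.633]
wrist_force: [-1.7, -0.9, 1.3]
finger_gap: 11.8
finger_force: 30.0
[608.43699936 207.64075127  57.58096365] [-3.14126409e+00  4.61693908e-05  1.63280576e+00]
[173.  612.1  11.6] [[163.  612.8  11.1]
 [183.  611.6  11.7]]
[247.  607.6  11.7] [[226.  609.   11.9]
 [268.  606.4  11.9]]
```

```bash
python3 -m handwheel '.02 -.2 0 -.11 1;.03 -.25 0 -.11 1;.03 -.25 0 -.11 1;.02 -.2 0 -.11 1;0 0 0 0 1;0 0 0 0 1' 30
python3 m.py top t1|tail -3; python3 fit.py t1 97; python3 m.py side s1|tail -3; python3 fit.py s1 97
```

```text
clock: 5.33
eef_pos: [612.8, 170.6, 57.6]
eef_rot: [3.142, 0.0, 1.593]
wrist_force: [-0.2, -1.7, 0.1]
finger_gap: 11.7
finger_force: 30.0
 [ 9.17810738e-04  2.47273198e-01 -9.68945367e-01  2.38509870e+02]
 [ 0.00000000e+00  0.00000000e+00  0.00000000e+00  1.00000000e+00]]
t1 [312 118  62  61 639] [562.6 -54.9 104. ] [719.2  95.1 115.9] 111.5 ((640.91552734375, 21.127777099609375), (153.92718505859375, 149.8069610595703), 1.223818302154541)
fixed yaw board 1.29 rib 9.86 deg end origin 613.1 97.2 thick 10.7 rib thick 7.5 len 150.1 z 111.5
 [ 9.36867672e-04  2.47201209e-01 -9.68963717e-01  2.38510706e+02]
 [ 0.00000000e+00  0.00000000e+00  0.00000000e+00  1.00000000e+00]]
s1 [342 178  71  58 741] [562.3 -60.8 104. ] [719.4 206.  119. ] 112.5 ((639.716064453125, 72.97539520263672), (154.3595733642578, 267.0622253417969), 1.2536168098449707)
fixed yaw board 1.69 rib 4.77 deg end origin 611.6 93.1 thick 9.5 rib thick 8.8 len 157.0 z 112.6
panel yaw board 17.65 rib -2.26 deg end origin 629.7 97.7 thick 23.5 rib thick 5.9 len 148.0 z 112.8Traceback (most recent call last):
  File "fit.py", l
[... 223 characters left out ...]
ntile(q[d>10][:,0],50)
                                ~~~~~~~~~~~~~^^^^^^^^^^^^^^^^^
    return _quantile_unchecked(
        a, q, axis, out, overwrite_input, method, keepdims, weights)
    return _ureduce(a,
                    func=_quantile_ureduce_func,
    ...<5 lines>...
                    overwrite_input=overwrite_input,
                    method=method)
    r = func(a, **kwargs)
    result = _quantile(arr,
                       quantiles=q,
    ...<2 lines>...
                       out=out,
                       weights=wgt)
    slices_having_nans = np.isnan(arr[-1, ...])
                                  ~~~^^^^^^^^^
IndexError: index -1 is out of bounds for axis 0 with size 0
```

```bash
python3 -m handwheel '0 -.05 0 0 1;0 -.05 0 0 1;0 0 0 0 1' 30; for i in 1; do python3 -m handwheel '0 -.04 0 0 1;0 0 0 0 1' ; done; python3 -m handwheel '0 -.04 0 0 1;0 0 0 0 1'
```

```text
clock: 5.68
eef_pos: [612.5, 167.7, 57.6]
eef_rot: [-3.142, -0.0, 1.595]
wrist_force: [0.2, 0.3, -1.0]
finger_gap: 11.6
finger_force: 30.0
clock: 5.85
eef_pos: [612.5, 166.0, 57.6]
eef_rot: [-3.142, 0.0, 1.594]
wrist_force: [-0.1, 0.7, -1.1]
finger_gap: 12.0
finger_force: 30.0
clock: 6.02
eef_pos: [612.5, 164.2, 57.6]
eef_rot: [-3.142, 0.0, 1.594]
wrist_force: [0.2, 0.5, -0.2]
finger_gap: 11.7
finger_force: 30.0
```

```bash
python3 -m handwheel '0 -.03 0 0 1;0 0 0 0 1'; python3 -m handwheel '0 -.03 0 0 1;0 0 0 0 1';python3 -m handwheel '0 -.03 0 0 1;0 0 0 0 1'
```

```text
clock: 6.18
eef_pos: [612.6, 163.7, 57.6]
eef_rot: [3.141, -0.001, 1.594]
wrist_force: [1.0, 4.9, -1.4]
finger_gap: 11.8
finger_force: 30.0
clock: 6.35
eef_pos: [612.6, 163.7, 57.8]
eef_rot: [3.141, -0.002, 1.595]
wrist_force: [1.6, 12.7, -1.6]
finger_gap: 11.5
finger_force: 30.0
clock: 6.52
eef_pos: [612.6, 163.7, 57.9]
eef_rot: [3.14, -0.004, 1.595]
wrist_force: [3.6, 20.6, -2.8]
finger_gap: 11.9
finger_force: 30.0
```

```bash
python3 -m handwheel '0 0 0 0 .8;0 0 0 0 .6;0 0 0 0 .5;0 0 0 0 .4;0 0 .4 0 .4;0 0 .8 0 0;0 0 .9 0 0;0 -.2 .9 0 0;0 -.2 .9 0 0;-.3 -.3 .9 0 0;-.3 -.3 .9 0 0;-.3 -.4 .9 0 0'
python3 -m handwheel '-.3 -.2 .5 0 0;0 0 0 0 0'; python3 m.py wrist w3|tail -4;python3 fit.py w3 92
```

```text
clock: 7.52
eef_pos: [575.7, 104.4, 323.3]
eef_rot: [-3.141, 0.0, 1.594]
wrist_force: [-0.8, 0.0, 0.7]
finger_gap: 88.5
finger_force: 0.0
clock: 7.68
eef_pos: [564.2, 95.4, 347.5]
eef_rot: [3.133, -0.0, 1.593]
wrist_force: [0.2, -0.4, -0.1]
finger_gap: 94.0
finger_force: 0.0
 [ 9.32653197e-03  2.46561325e-01 -9.69082313e-01  5.28428782e+02]
 [ 0.00000000e+00  0.00000000e+00  0.00000000e+00  1.00000000e+00]]
w3 [ 317   71   86  202 3113] [562.7 -58.7 104. ] [703.6 241.7 116.8] 113.5 ((631.6189575195312, 92.4462661743164), (136.71435546875, 299.6189270019531), 1.387955665588379)
w3 [415  71  20 157 685] [714.4  19.5 104. ] [720.  244.4 116.7] 112.4 ((719.0919189453125, 131.99424743652344), (5.453856468200684, 224.90203857421875), 1.0123447179794312)
fixed yaw board 1.15 rib -0.91 deg end origin 614.0 91.2 thick 11.1 rib thick 9.0 len 150.7 z 113.6
panel yaw board 1.27 rib -1.46 deg end origin 615.4 91.9 thick 11.1 rib thick 9.1 len 149.7 z 113.5
```

View pics/w3.png

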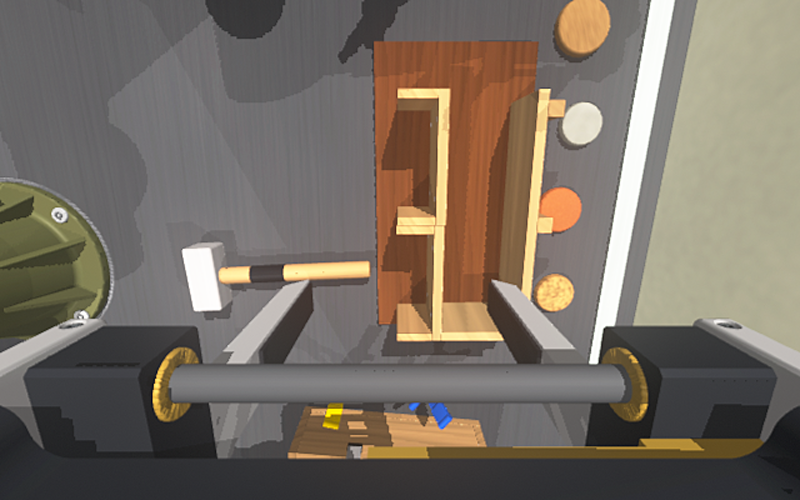

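The wrist view shows the ribs butted at (418,222) with no gap, and a small step of the boards near (440,225). The fit says the panel is about 1.4 mm too far in x, so I'll take a closer look to check.

```bash
python3 -m handwheel '.3 .1 -.8 0 0;.3 .1 -.9 0 0;.2 .1 -.9 0 0;0 0 -.4 0 0;0 0 0 0 0'
python3 m.py wrist w4|tail -4;python3 fit.py w4 92
python3 - <<'E'
from h import *
z=np.load("w4.npz");p=z["p"];T=z["T"];K=z["K"]
c=T[:3,:3].T@(np.array([600,92,112])-T[:3,3]);u=int(K[0,0]*c[0]/c[2]+K[0,2]);v=int(K[1,1]*c[1]/c[2]+K[1,2]);print(u,v)
save("w4c.png",p[max(0,v-60):v+60,max(0,u-90):u+70],5)
E
```

```text
clock: 8.15
eef_pos: [595.0, 108.9, 215.3]
eef_rot: [-3.132, 0.001, 1.595]
wrist_force: [0.3, -0.3, 0.3]
finger_gap: 93.8
finger_force: 0.0
 [ 0.00000000e+00  0.00000000e+00  0.00000000e+00  1.00000000e+00]]
w4 [ 286   57   63  234 4418] [561.9   4.8 104.1] [621.8 243.  116.2] 113.5 ((592.2836303710938, 123.56208038330078), (57.55965042114258, 238.13119506835938), 0.8226489424705505)
w4 [ 431   57   31  195 1417] [714.3  55.4 104. ] [720.  245.  116.3] 112.5 ((717.5971069335938, 150.21432495117188), (5.559826374053955, 189.55604553222656), 0.3425556421279907)
w4 [ 292  322  133   17 1825] [566.6 -58.1 104. ] [719.8 -34.8 115.8] 113.3 ((643.2296752929688, -45.87389373779297), (153.29550170898438, 22.580810546875), 0.7017920017242432)
fixed yaw board 1.42 rib 0.73 deg end origin 613.9 92.1 thick 11.3 rib thick 8.7 len 150.1 z 113.5
panel yaw board 1.19 rib -0.23 deg end origin 615.6 92.4 thick 11.4 rib thick 9.9 len 150.9 z 113.5
323 214
```

View pics/w4c.png

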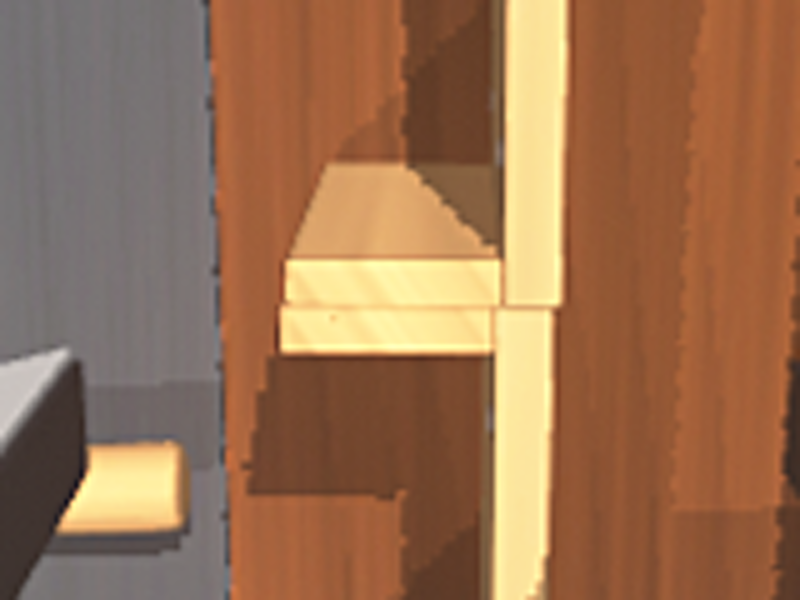

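The crop shows butted ribs with a step of about 7 px (1.5 mm), the panel sitting to the +x side. I'll regrip and shift it by -1.5 mm.

```bash
python3 -m handwheel '.22 .7 0 0 0;.22 .67 0 0 0;0 0 -.8 0 0;0 0 -.8 0 0;0 0 -.8 0 0;0 0 -.8 0 0;0 0 -.74 0 0;0 0 0 0 .6;0 0 0 0 1;0 0 0 0 1;0 0 0 0 1;0 0 0 0 1' 30
python3 -m handwheel '0 0 0 0 1;0 0 0 0 1;0 0 0 0 1;0 0 0 0 1;0 0 0 0 1;0 0 0 0 1;0 0 0 0 1'
```

```text
clock: 9.2
eef_pos: [615.1, 163.8, 66.3]
eef_rot: [3.138, -0.001, 1.594]
wrist_force: [0.1, 0.2, -0.4]
finger_gap: 63.9
finger_force: 0.0
clock: 9.78
eef_pos: [614.1, 163.6, 64.0]
eef_rot: [-3.141, -0.0, 1.594]
wrist_force: [-0.0, 0.1, -0.2]
finger_gap: 17.1
finger_force: 0.0
```

```bash
python3 -m handwheel '-.037 0 0 0 1;0 0 0 0 1;0 0 0 0 1;0 0 0 0 1' 30; python3 -m handwheel '-.02 .01 0 0 1;-.018 0 0 0 1;0 0 0 0 1';python3 -m handwheel '0 -.03 0 0 1;0 0 0 0 1'; python3 -m handwheel '0 -.03 0 0 1;0 0 0 0 1'
```

```text
clock: 10.12
eef_pos: [612.5, 163.6, 63.9]
eef_rot: [-3.141, 0.0, 1.594]
wrist_force: [-0.7, -0.3, 0.3]
finger_gap: 11.7
finger_force: 30.0
clock: 10.37
eef_pos: [611.1, 164.1, 64.0]
eef_rot: [3.142, -0.0, 1.594]
wrist_force: [2.1, -0.7, -1.3]
finger_gap: 12.2
finger_force: 30.0
clock: 10.53
eef_pos: [611.1, 163.4, 64.0]
eef_rot: [3.141, -0.001, 1.595]
wrist_force: [0.9, 4.8, -1.6]
finger_gap: 11.7
finger_force: 30.0
clock: 10.7
eef_pos: [611.1, 163.3, 64.1]
eef_rot: [3.141, -0.003, 1.595]
wrist_force: [1.8, 12.4, -2.9]
finger_gap: 11.9
finger_force: 30.0
```

```bash
python3 -m handwheel '0 0 0 0 .8;0 0 0 0 .6;0 0 0 0 .5;0 0 0 0 .4;0 0 .4 0 .4;0 0 .8 0 0;0 0 .9 0 0;-.1 -.35 .9 0 0;-.1 -.35 .7 0 0;-.1 -.35 0 0 0;-.1 -.3 0 0 0;0 0 0 0 0'
python3 m.py wrist w5|tail -3|head -1;python3 fit.py w5 92
python3 - <<'E'
from h import *
z=np.load("w5.npz");p=z["p"];T=z["T"];K=z["K"]
c=T[:3,:3].T@(np.array([600,92,112])-T[:3,3]);u=int(K[0,0]*c[0]/c[2]+K[0,2]);v=int(K[1,1]*c[1]/c[2]+K[1,2]);print(u,v)
save("w5c.png",p[max(0,v-60):v+60,max(0,u-90):u+70],5)
E
```

```text
clock: 11.7
eef_pos: [594.5, 105.6, 211.3]
eef_rot: [-3.14, 0.0, 1.593]
wrist_force: [0.6, -0.4, -0.8]
finger_gap: 88.6
finger_force: 0.0
w5 [ 283   52   64  239 4581] [560.4   3.7 104. ] [621.6 242.9 116.1] 113.5 ((591.3306884765625, 122.86793518066406), (56.8528938293457, 239.18804931640625), 1.304391622543335)
fixed yaw board 1.30 rib -0.02 deg end origin 614.0 91.8 thick 11.3 rib thick 9.4 len 149.9 z 113.5
panel yaw board 1.17 rib -1.32 deg end origin 614.0 91.8 thick 11.4 rib thick 9.6 len 150.9 z 113.5
323 213
```

View pics/w5c.png

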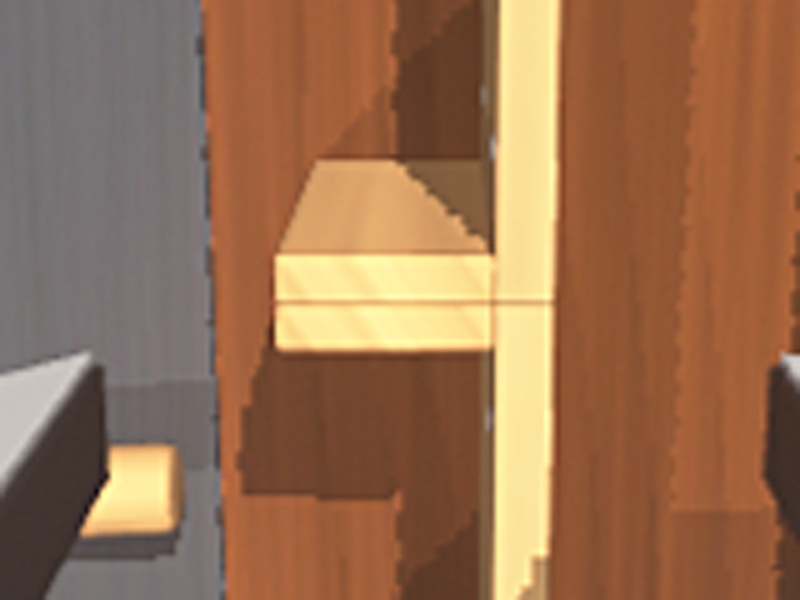

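The crop shows the two panels flush: boards in one line at (525,300), rib ends in line at (275,300), no gap. Now to the clamp.

```bash
python3 -m handwheel '0 0 .9 0 0;0 0 .9 -.5 0;-.11 -.45 .3 -.9 0;-.11 -.45 .1 -.9 0;-.11 -.45 0 -.9 0;-.11 -.45 0 -.9 0;-.11 -.45 0 -.9 0;-.11 -.45 0 -.9 0;-.11 -.45 0 -.9 0;-.11 -.45 0 -.9 0;-.11 -.45 0 -.9 0;-.11 -.45 0 -.9 0'
python3 -m handwheel '-.11 -.45 0 -.9 0;-.11 -.45 0 -.9 0;-.11 -.45 0 -.9 0;-.11 -.45 0 -.9 0;-.11 -.45 0 -.9 0;-.11 -.45 0 -.9 0;-.11 -.45 0 -.9 0;-.11 -.45 0 -.9 0;-.11 -.45 0 -.9 0;-.11 -.45 0 -.8 0;0 0 0 0 0'
python3 - <<'E'
from h import *
s=read_state();print(s["eef_pos"],s["eef_rot"])
p,d,K,T=grab("wrist");save("c1.png",p,1.25);P=cloud(d,K,T);np.savez("c1.npz",p=p,d=d,K=K,T=T)
for a,b,am in((106,220,20),(92,106,300)):
    m=((P[...,2]>a)&(P[...,2]<b)&(P[...,0]>380)&(P[...,0]<730)&(P[...,1]<-215)&(P[...,1]>-460)).astype(np.uint8)
    n,l,st,_=cv2.connectedComponentsWithStats(m)
    for i in range(1,n):
        if st[i,4]<am: continue
        q=P[l==i];print(st[i],q.min(0).round(1),q.max(0).round(1),cv2.minAreaRect(q[:,:2].astype(np.float32)))
E
```

```text
clock: 12.75
eef_pos: [551.0, -72.6, 298.5]
eef_rot: [-3.14, 0.001, 0.762]
wrist_force: [-0.6, 0.1, -0.1]
finger_gap: 94.2
finger_force: 0.0
clock: 13.67
eef_pos: [506.7, -254.2, 298.3]
eef_rot: [-3.141, 0.002, -0.017]
wrist_force: [-0.6, -0.1, -0.8]
finger_gap: 93.8
finger_force: 0.0
[ 506.67034557 -254.22759414  298.26065122] [-3.14059207e+00  2.49607064e-03 -1.72079297e-02]
[318  73  27  20 388] [ 620.2 -281.9  106.1] [ 635.9 -253.9  155.8] ((628.1827392578125, -267.6457214355469), (27.6295108795166, 15.423467636108398), 84.2932357788086)
[ 300  175   49   33 1041] [ 495.3 -284.2  107. ] [ 520.9 -232.3  185.8] ((508.0643615722656, -258.2021484375), (51.53066635131836, 25.043107986450195), 88.17530822753906)
[ 326    9  156  245 5323] [ 401.1 -447.2   92. ] [ 713.1 -263.8  104.7] ((557.64404296875, -346.23687744140625), (180.44590759277344, 299.2049560546875), 85.2602310180664)
[313  91  24  89 844] [ 511.8 -276.    92. ] [ 623.8 -244.8  105.7] ((568.009033203125, -260.3527526855469), (27.90273094177246, 111.85702514648438), 88.19063568115234)
[ 315  196   76   55 1094] [ 407.3 -352.7   92. ] [ 488.9 -245.2  103.9] ((447.998291015625, -301.0393981933594), (108.24987030029297, 75.54297637939453), 85.58447265625)
```

View pics/c1.png

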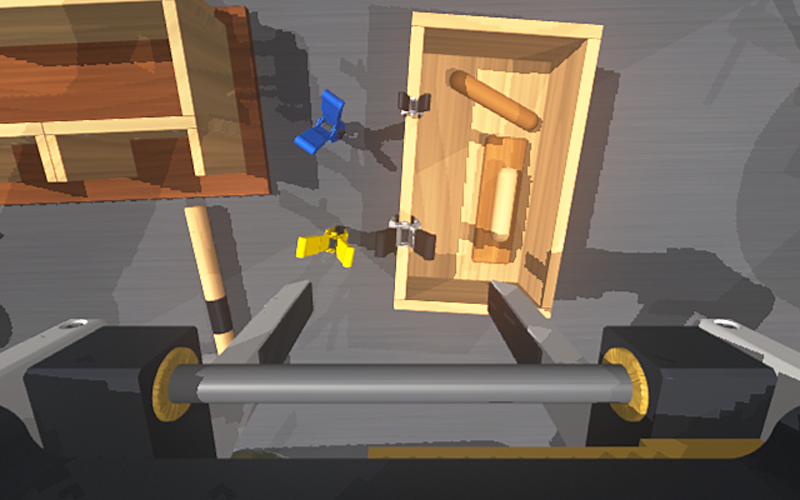

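The wrist view shows the large clamp at (405,238) and the small one at (415,103) on the wall, which runs at about -4.6°. I go down astride the large clamp's bars.

```bash
python3 -m handwheel '0 -.07 0 -.4 0;0 0 -.6 -.32 0;0 0 -.8 0 0;0 0 -.8 0 0;0 0 -.7 0 0;0 0 -.58 0 0;0 0 0 0 0;0 0 0 0 0'
python3 - <<'E'
from h import *
s=read_state();print(s["eef_pos"],s["eef_rot"])
p,d,K,T=grab("wrist");P=cloud(d,K,T);save("c2.png",p,1.25)
m=((P[...,2]>160)&(P[...,2]<220)&(abs(P[...,0]-507)<40)&(abs(P[...,1]+257)<36)).astype(np.uint8)
n,l,st,_=cv2.connectedComponentsWithStats(m)
for i in range(1,n):
    if st[i,4]<30: continue
    q=P[l==i];print(st[i],q.min(0).round(1),q.max(0).round(1),np.percentile(q[:,2],[50,95]).round(1))
E
```

```text
clock: 14.38
eef_pos: [507.3, -254.1, 160.2]
eef_rot: [-3.14, 0.002, -0.072]
wrist_force: [0.6, -0.2, 0.9]
finger_gap: 94.0
finger_force: 0.0
[ 507.25471557 -254.07918115  160.20950188] [-3.14040296e+00  2.08386755e-03 -7.20881499e-02]
[ 284  222   31   47 1067] [ 498.  -249.6  160. ] [ 521.1 -231.5  185.4] [180.3 184.3]
[ 339  222   32   48 1128] [ 494.4 -284.5  160. ] [ 518.  -266.1  185.5] [179.2 184.3]
```

```bash
python3 -m handwheel '.01 -.065 0 0 .2;0 0 0 0 .5;0 0 0 0 .8;0 0 0 0 .8;0 0 0 0 .8;0 0 0 0 1;0 0 0 0 1;0 0 0 0 1;0 0 0 0 1;0 0 0 0 1;0 0 0 0 1;0 0 0 0 1' 30
python3 -m handwheel '0 0 0 0 1;0 0 0 0 1;0 0 0 0 1;0 0 0 0 1'
```

```text
clock: 15.43
eef_pos: [507.5, -257.7, 160.7]
eef_rot: [-3.142, 0.0, -0.074]
wrist_force: [0.2, -0.2, -0.6]
finger_gap: 19.2
finger_force: 30.0
clock: 15.77
eef_pos: [507.5, -257.8, 160.8]
eef_rot: [-3.142, 0.0, -0.074]
wrist_force: [0.8, -0.3, -1.3]
finger_gap: 18.9
finger_force: 30.0
```

```bash
python3 -m handwheel '0 0 .2 0 1;0 0 .3 0 1;0 0 .4 0 1;0 0 .5 0 1;0 0 .5 0 1;0 0 .5 0 1;0 0 .5 0 1;0 0 .4 0 1;0 0 .3 0 1;0 0 0 0 1'
python3 - <<'E'
from h import *
s=read_state();print(s["eef_pos"],s["eef_rot"],s["wrist_force"],s["moment"])
p,d,K,T=grab("side");P=cloud(d,K,T);np.savez("s3.npz",p=p,d=d,K=K,T=T)
x,y,z=s["eef_pos"]
c=T[:3,:3].T@(np.array([x,y,z-40])-T[:3,3]);u=int(K[0,0]*c[0]/c[2]+K[0,2]);v=int(K[1,1]*c[1]/c[2]+K[1,2]);print(u,v)
save("s3.png",p[max(0,v-60):v+60,max(0,u-70):u+90],5)
m=(P[...,2]>z-105)&(P[...,2]<z+25)&(abs(P[...,0]-x)<16)&(abs(P[...,1]-y)<45)
q=P[m]
for a in range(-105,25,10):
    r=q[(q[:,2]>=z+a)&(q[:,2]<z+a+10)]
    if len(r)>3: print(a,len(r),np.percentile(r,[2,98],axis=0).round(1).tolist())
E
```

```text
clock: 16.6
eef_pos: [508.0, -258.0, 308.7]
eef_rot: [3.139, -0.005, -0.074]
wrist_force: [-0.2, 0.1, -0.4]
finger_gap: 19.2
finger_force: 30.0
[ 508.03752111 -258.01426161  308.74655298] [ 3.13922622 -0.00483575 -0.07412093] [-0.1989098   0.13060218 -0.35104487] [0.02401765 0.03408302 0.02565589]
347 234
-85 44 [[494.6, -286.4, 227.2], [515.2, -237.2, 233.6]]
-75 63 [[494.8, -286.8, 233.9], [514.7, -236.4, 243.3]]
-65 62 [[495.9, -285.3, 244.1], [514.5, -238.6, 253.2]]
-55 62 [[495.6, -282.6, 254.2], [513.9, -274.9, 263.5]]
-45 85 [[496.0, -278.7, 263.9], [515.5, -259.2, 273.5]]
-35 75 [[495.2, -269.5, 273.8], [517.0, -256.1, 283.4]]
-25 53 [[496.7, -265.2, 283.9], [515.1, -253.8, 293.5]]
-15 43 [[496.1, -266.1, 294.2], [514.7, -259.7, 303.3]]
-5 26 [[495.1, -268.9, 303.8], [515.3, -261.7, 313.2]]
5 47 [[495.0, -280.2, 315.4], [515.2, -261.6, 323.3]]
15 87 [[495.4, -280.7, 324.2], [515.9, -239.1, 333.5]]
```

View pics/s3.png

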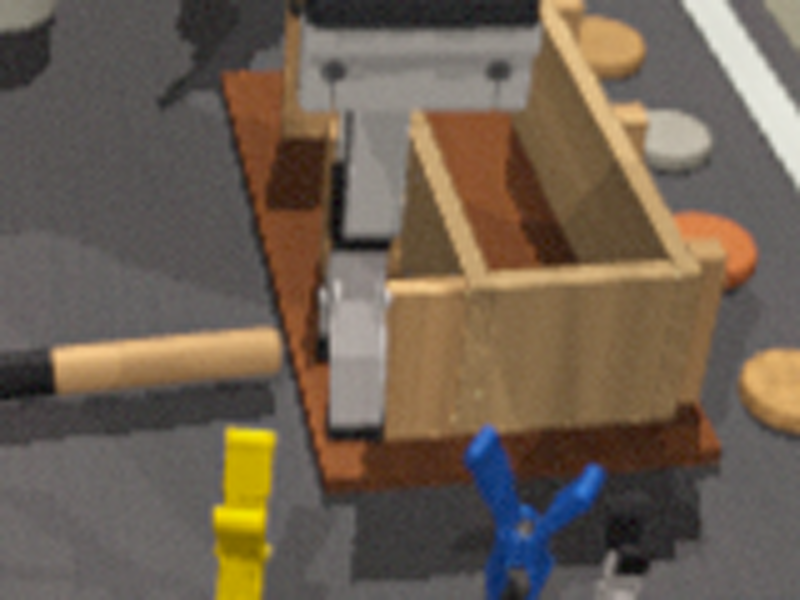

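The side crop shows the large clamp hanging upright from the fingers, jaws spread at (355,400), clear of the box wall. The blue, yellow and small clamps are undisturbed. Carry it over the joint.

```bash
python3 -m handwheel '.1 .4 0 .1 1;.16 .73 0 .1 1;.16 .73 0 .1 1;.16 .73 0 .1 1;.16 .73 0 .1 1;.16 .73 0 .1 1;.16 .73 0 .1 1;.16 .73 0 .1 1;.16 .73 0 .1 1;.16 .73 0 .1 1;.16 .73 0 .1 1;.16 .73 0 0 1'
python3 -m handwheel '.065 .305 0 0 1;0 0 -.5 0 1;0 0 -.8 0 1;0 0 -.3 0 1;0 0 0 0 1;0 0 0 0 1'
cat > look.py <<'E'
from h import *
s=read_state();print(s["eef_pos"],s["eef_rot"],s["wrist_force"],s["finger_gap"])
x,y,z=s["eef_pos"]
for n in("side","top","wrist"):
    p,d,K,T=grab(n);P=cloud(d,K,T)
    save("L_%s_%d.png"%(n,int(s["clock"]*100)),p)
    q=P[(P[...,2]>z-90)&(P[...,2]<z+25)&(abs(P[...,0]-x)<20)&(abs(P[...,1]-y)<45)&(d>0)]
    print(n)
    for a in range(-90,25,15):
        r=q[(q[:,2]>=z+a)&(q[:,2]<z+a+15)]
        if len(r)>5: print(" ",a,len(r),np.percentile(r[:,:2],[2,98],axis=0).round(1).tolist())
    m=P[(P[...,2]>107)&(P[...,2]<117)&(P[...,1]>60)&(P[...,1]<130)&(P[...,0]>550)&(P[...,0]<604)]
    if len(m)>10: print("  rib",len(m),np.percentile(m,[2,98],axis=0).round(1).tolist())
E
python3 look.py
```

```text
clock: 17.65
eef_pos: [581.8, 80.9, 304.1]
eef_rot: [3.142, 0.001, 0.022]
wrist_force: [0.4, -0.2, -1.2]
finger_gap: 19.2
finger_force: 30.0
clock: 18.15
eef_pos: [584.4, 91.2, 240.7]
eef_rot: [3.141, 0.001, 0.021]
wrist_force: [-0.2, 0.1, 0.0]
finger_gap: 19.4
finger_force: 30.0
[584.40784065  91.2440599  240.70687329] [3.14145105e+00 1.01166652e-03 2.14725130e-02] [-0.15881925  0.0911379   0.0411803 ] 19.36917051642366
side
  -90 24 [[573.0, 60.3], [592.5, 112.9]]
  -75 56 [[572.4, 62.7], [591.6, 112.8]]
  -60 49 [[573.7, 65.5], [591.8, 109.6]]
  -45 60 [[572.1, 72.0], [592.9, 90.2]]
  -30 43 [[572.5, 82.3], [592.8, 94.9]]
  -15 38 [[572.0, 81.5], [594.0, 88.5]]
  0 35 [[571.7, 67.9], [593.2, 93.1]]
  15 51 [[572.3, 66.7], [594.0, 109.2]]
  rib 87 [[562.1, 79.6, 107.2], [602.5, 101.6, 115.5]]
top
wrist
  -90 22 [[594.4, 64.4], [596.8, 116.3]]
  -75 148 [[577.2, 64.8], [596.8, 116.2]]
  -60 152 [[578.1, 66.9], [595.8, 114.5]]
  -45 591 [[580.2, 71.3], [597.7, 110.7]]
  -30 150 [[589.3, 82.5], [595.8, 99.6]]
  -15 83 [[594.6, 85.4], [596.3, 98.3]]
  0 410 [[582.3, 73.0], [597.1, 111.1]]
  15 1352 [[574.9, 73.6], [597.0, 111.0]]
  rib 505 [[571.6, 82.4, 111.9], [603.3, 101.6, 115.0]]
```

```bash
python3 -m handwheel '0 .04 -.3 0 1;0 0 -.4 0 1;0 0 -.4 0 1;0 0 -.4 0 1;0 0 -.3 0 1;0 0 -.06 0 1;0 0 0 0 1;0 0 0 0 1'
python3 look.py
python3 - <<'E'
from h import *
import glob
z=cv2.imread(sorted(glob.glob("pics/L_side_*"))[-1])[:,:,::-1];w=cv2.imread(sorted(glob.glob("pics/L_wrist_*"))[-1])[:,:,::-1]
a=cv2.resize(z[130:250,300:440],(400,343),interpolation=2);b=cv2.resize(w[100:320,200:440],(400,343),interpolation=2)
save("fin.png",np.hstack([a,b]))
E
```

```text
clock: 18.97
eef_pos: [584.9, 93.3, 167.1]
eef_rot: [-3.142, -0.001, 0.022]
wrist_force: [-0.1, 0.8, -0.5]
finger_gap: 19.1
finger_force: 30.0
[584.88009976  93.27195476 167.14174032] [-3.14155921e+00 -1.04129908e-03  2.18560928e-02] [-0.13982332  0.78164834 -0.5233934 ] 19.113015334524125
side
  -90 45 [[566.8, 63.4], [604.6, 84.3]]
  -75 66 [[565.8, 64.0], [603.5, 103.4]]
  -60 78 [[565.8, 67.1], [603.1, 112.4]]
  -45 56 [[571.5, 71.3], [593.1, 96.7]]
  -30 41 [[574.0, 84.2], [593.2, 98.2]]
  -15 31 [[572.9, 83.8], [594.0, 96.0]]
  0 31 [[572.3, 71.6], [593.1, 96.9]]
  15 42 [[572.1, 70.2], [595.1, 103.9]]
  rib 74 [[561.8, 67.1, 107.5], [603.1, 112.4, 116.7]]
top
wrist
  -90 24 [[594.6, 66.3], [596.9, 118.1]]
  -75 158 [[577.2, 66.8], [596.7, 118.1]]
  -60 545 [[579.3, 69.9], [604.5, 116.2]]
  -45 554 [[580.5, 74.0], [597.6, 110.9]]
  -30 136 [[589.7, 85.2], [595.7, 100.8]]
  -15 91 [[594.5, 86.9], [596.4, 100.1]]
  0 434 [[582.2, 74.6], [597.1, 113.7]]
  15 1341 [[575.0, 75.4], [597.0, 112.8]]
  rib 410 [[580.9, 69.7, 107.6], [603.8, 116.3, 115.5]]
```

View pics/fin.png

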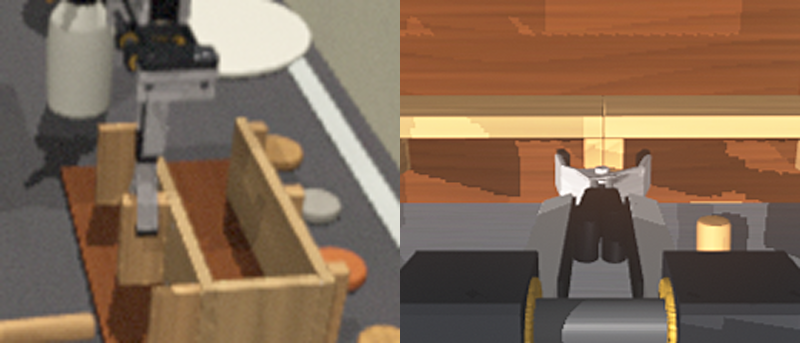

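The picture shows the clamp gaping evenly astride the butted ribs. In the wrist half the seam is at (604,110), the jaw tops at (563,160) and (645,160), and the pin at (602,172). The wrist force is about zero, so nothing is touching.

```bash
python3 -c "
from cell import *
print(sign_off())"
```

```text
the job is handed in; nothing more can be done
None
```

The loose panel is butted flush against the fixed one, and the larger clamp is held squeezed open astride the joint, touching nothing; the job was handed in at about 19 s of the 58 s allowed.

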